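# Draw the tall board from the leaning stack and set it on the wiring easel

## Robot

A 6-joint arm with a two-finger parallel gripper is mounted at the origin on the work surface. World frame = base frame: x ahead of the robot, y to its left, z up, the work surface at z = 0. Lengths are in m, angles in rad, forces in N, time in s.
With the tool pointing down it reaches from about 0.375 to 0.925 m from the base axis. Payload 5.7 kg.
Tool frame: the origin (TCP) lies midway between the tips of the shut fingers; the grasp point (between the pads) lies 19 mm behind it; z points along the fingers, x is the direction in which the jaws open and shut, and the axes are right-handed (so a half turn about z gives the same grasp; the last joint's range is limited). The gripper opens to 88 mm and grips with 3 to 60 N. Pads are 20 mm wide; open, the fingers measure 115 mm over their backs; the gripper's body (75 mm by 178 mm) begins 61 mm behind the grasp point.
Start: joints at [1.157, 0.359, 1.51, -0, 1.272, -0.115], TCP at [0.177, 0.573, 0.223] pointing down, gripper open.
Joint ranges: [-2.97, 2.97], [-1.01, 2.36], [0.21, 2.38], [-0.96, 4.11], [0.2, 2.71], [-2.98, 2.98]. Speed limits (rad/s): [2.39, 2.39, 3.14, 3.14, 3.14, 3.14].

## Interface

Orientations are given as a unit quaternion [x, y, z, w].
In Python, from bench import move_ptp, servo_line, goto_joints, move_gripper, sleep, inverse_kinematics, capture, PlanningError, close_job, spot_in, silhouettes, current_clock, current_joint_pos, current_qvel, current_joint_torque, current_position, current_orientation, current_force, current_torque, current_finger_gap gives the robot as it stands. Calls block until the motion is done:
- move_ptp(position, orientation): joint-space move of the TCP to a pose.
- servo_line(position, orientation=None, rate=0.15, contact_N=None): straight line of the TCP; orientation=None keeps the orientation; rate is the mean speed in m/s. With contact_N (N) it stops when the force on the tool has changed by that much, and returns True; else False.
- goto_joints(angles): joint-space move.
- move_gripper(opening): finger opening in m; the grip force is fixed at half the most; returns when the fingers have stopped.
- sleep(seconds).
- inverse_kinematics(position, orientation): joint angles nearest the present ones, or None.
- capture(name): name is "scene" or "side" or "wrist"; returns a dict with "image" (384x512x3 uint8, blue, green, red), "range_z" (384x512 float32, m along the optical axis (not along the pixel's ray), 0 where there is no reading), "intrinsics" (3x3 intrinsics, pixels), "k1" (the pictures are not rectified: a ray, as slopes to the right and down, at radius r is drawn at 1 + k1 r^2 times it, then the intrinsics apply), "R" (3x3) and "t" (3): a world point X has camera coordinates R X + t. Camera axes: x right, y down, z forward; pixel columns grow to the right and rows downward; lengths in m; the calibration is good to about 2 mm. A picture is of the moment at which its call begins.
A pose or a line that the arm cannot do raises PlanningError and nothing moves.
- close_job(): hands the job in, once; it reports no verdict.
Trained networks look in the newest picture that a camera, given by its name, has taken for a name from the list of things; names that differ only in an ending like _2 or _b are one class to them, and where a whole thing is asked for, a point or a joint stands for the part that bears it (a point fixed in the world has none). Each returns a list of dicts, best first, with "conf" (0 to 1); they miss things now and then, are a little off and sometimes report something else, mostly with a low value. They report only what shows in the picture. A call takes as long as a camera call.
- spot_in(camera, query): "xy" ([column, row] in pixels, amid what is visible of it).
- silhouettes(camera, query): "region" (384x512 bool, what is visible of it) and "xy" ([column, row] in pixels, amid what is visible of it).
Readings, each from a call of its own:
- current_clock(): time.
- current_joint_pos(): joint angles.
- current_qvel(): joint speeds.
- current_joint_torque(): joint torques, N m.
- current_position(): TCP position.
- current_orientation(): TCP orientation.
- current_force(): force on the tool from outside, world axes, zero at the start.
- current_torque(): the same for the moment, N m.
- current_finger_gap(): finger opening in m.
Only numpy, scipy, OpenCV 4.12 (cv2) and the standard library are available. Lean on these libraries where they do the work, as an engineer would, in place of code of your own. Each camera call takes 0.05 s, during which the arm holds its last target.

## Task

Four loose mounting boards lean in a stack against the side of the grey steel wall box: draw out the tall orange one without toppling the other three, and carry it to the blue wiring easel. Set it down on the easel's ledge without dropping it, about centred and square, its foot pushed back so that it lies flat against both uprights, and let go. Leave the other boards leaning in their stack and the spray can, wash bottle, screwdriver and socket tray where they are.

Things in the scene. Friction and masses are not known exactly. Their poses are not given: they have to be found in the camera images.
- board_orange: The board to fetch: orange, rigid, drilled, 150 wide x 200 high x 10 thick, 0.3 to 0.6 kg, loose; the only tall one: its top 58 mm stand free. It may have any of the four places in the stack. Origin: centre of its lower edge face. z runs up the board to its top edge, y along its width, x is the face normal away from the wall box. It leans about 25 degrees from vertical, top towards the box.
- board_plywood: Loose plywood board, 155 wide x 142 high x 10 thick, about 0.16 kg, in the stack. Origin at the centre of its lower edge face, axes as for the orange board.
- board_grey: Loose grey plastic board, 160 wide x 138 high x 10 thick, about 0.32 kg, in the stack. Origin and axes as for the orange board.
- board_brown: Loose dark brown board, 145 wide x 140 high x 10 thick, about 0.30 kg, in the stack. Origin and axes as for the orange board.
- wall_box: Light grey steel electrical box, fixed, lying on its back, 200 x 200, 120 high. The boards stand on the bench face to face, lower edges 60 to 95 mm out from its +x side, leaning on that side's upper edge; nothing else holds them. Origin: foot of the middle of that side, at bench height; x points out of that side, y along it, z up; the box reaches 200 mm back along -x.
- easel: Blue tube stand of the bench-top wiring easel, fixed to the bench, about 200 deep x 170 wide. Origin at bench height; x points to its open front, the side the leaning board is seen from; z up.
- easel_rest: The easel's fixed sloped rest: two uprights 132 high, 110 apart, on a ledge 190 wide, 34 deep, square to them, with a front lip 14 high. Leans back 30 degrees from vertical. Origin: middle of the inner corner of uprights' front face and ledge top, 50 mm above the bench. z runs up the uprights, y along the ledge, x out to the lip. A board set well has its origin at x 5 mm, z 0, axes parallel.
- spray_can: Bystander: loose aerosol can with a red cap, 53 across, 165 high, standing. Origin under its centre.
- wash_bottle: Bystander: loose white wash bottle with a bent spout, 60 across, 169 high, standing. Origin under its centre.
- screwdriver: Bystander: loose screwdriver with a yellow handle, 170 long, lying on the bench. Origin under its middle.
- socket_tray: Bystander: loose red tray with black sockets, 110 x 200, 52 high. Origin under its centre.

How it is judged:
On the way:
1. the orange board has been drawn up and away from the stack (height (world z) of board_orange above 0.03 m and horizontal distance between board_orange and wall_box above 0.14 m), for 0.1 s.
At the end, for the whole second after the job is handed in: Orange board down on the ledge (8 mm), back against the uprights (origin 0 to 18 mm before their face), centred within 30 mm, flush and square to 0.11 rad, at rest, released. The other boards still lean (0.25 to 0.75 rad), at rest, lower edges within 40 mm of their starts (x of board_orange in the frame of easel_rest between 0 and 0.018 m and z of board_orange in the frame of easel_rest between -0.006 and 0.008 m and y of board_orange in the frame of easel_rest between -0.03 and 0.03 m and angle between the z axis of board_orange and the z axis of easel_rest, either way round below 0.11 rad and angle between the y axis of board_orange and the y axis of easel_rest, either way round below 0.11 rad and linear speed of each of board_orange, board_plywood, board_grey, board_brown below 0.02 m/s and distance of each of board_plywood, board_grey, board_brown from where it was at the start of the episode below 0.04 m and angle between board_plywood's own z axis and vertical between 0.25 and 0.75 rad and angle between board_grey's own z axis and vertical between 0.25 and 0.75 rad and angle between board_brown's own z axis and vertical between 0.25 and 0.75 rad); the robot touches nothing.
It fails at once if another board of the stack is toppled: it stands up or lies down past 0.9 rad, or is carried off (angle between any of board_plywood, board_grey, board_brown's own z axis and vertical below 0.1 rad or angle between any of board_plywood, board_grey, board_brown's own z axis and vertical above 0.9 rad or distance of any of board_plywood, board_grey, board_brown from where it was at the start of the episode above 0.08 m).
It fails at once if the orange board is dropped: out of the gripper with its lower edge more than about 20 mm above the ledge (height (world z) of board_orange above 0.073 m and contact force between the fingers and board_orange below 0.02 N).
It fails at once if the spray can, wash bottle, screwdriver or socket tray is moved more than 25 mm (distance of any of spray_can, wash_bottle, screwdriver, socket_tray from where it was at the start of the episode above 0.025 m).
It also fails if it takes over 51 s, if anything falls off the work surface, if the arm or the gripper's body presses on something with over 40 N, if the wrist force passes 120 N, or if a joint passes its speed limit or range.

## Working session

There is one attempt and no reset: what is moved stays moved. The work goes in short steps, each a Python script; the robot and the scene stay as the last script left them, time stands still between calls to the robot, and variables do not carry over. Pictures are saved under pics/ and viewed, and the job is handed in when it is done.

```bash
ls; mkdir -p pics; python3 - <<'E'
from bench import *
import cv2, numpy as np
print(current_clock())
for n in ["scene","side","wrist"]:
    c=capture(n); cv2.imwrite(f"pics/{n}0.png",c["image"])
    print(n,c["intrinsics"].tolist(),c["k1"],(-c["R"].T@c["t"]).round(3),c["R"][2].round(3))
    np.savez(f"pics/{n}0.npz",**{k:c[k] for k in c})
E
```

```text
pics
0.0
scene [[458.8082304439412, 0.0, 255.94643831875476], [0.0, 458.8082304439412, 197.4091271012935], [0.0, 0.0, 1.0]] 0.011759181107796923 [ 1.409 -0.232  1.368] [-0.503  0.25  -0.827]
side [[388.0759572738776, 0.0, 263.9129178441668], [0.0, 388.0759572738776, 185.31975377566496], [0.0, 0.0, 1.0]] 0.01968427713135484 [-0.078 -0.215  0.822] [ 0.621  0.375 -0.688]
wrist [[335.5582703099643, 0.0, 256.0315214478828], [0.0, 335.5582703099643, 195.25599469583477], [0.0, 0.0, 1.0]] -0.09684718001018727 [0.103 0.597 0.384] [ 0.266 -0.083 -0.96 ]
```

View pics/scene0.png

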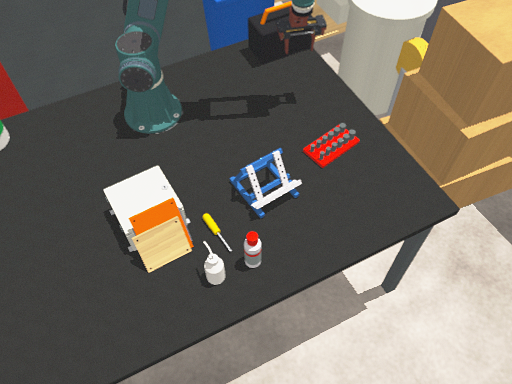

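View pics/side0.png

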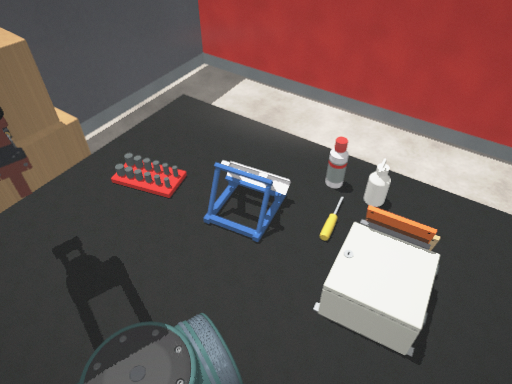

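View pics/wrist0.png

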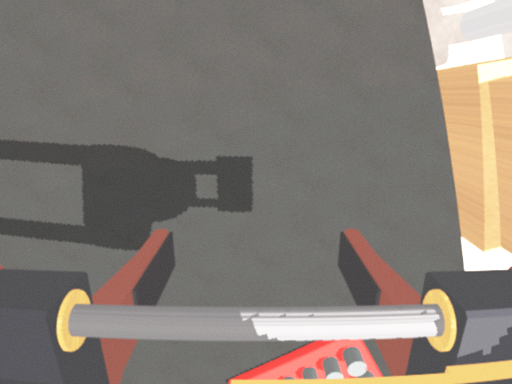

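The scene view shows the box at (145,200), the orange board behind the plywood one at (160,215), the easel at (265,180), the bottle at (215,265), the can at (252,250), the screwdriver at (215,230) and the tray at (332,145). Next I'll get metric positions.

```bash
cat > h.py <<'E'
import numpy as np, cv2
def cloud(c):
    K=c["intrinsics"];k1=float(c["k1"]);Z=c["range_z"]
    v,u=np.mgrid[0:384,0:512]
    pts=np.stack([u,v],-1).reshape(-1,1,2).astype(np.float64)
    n=cv2.undistortPointsIter(pts,K,np.array([k1,0,0,0.]),None,None,(3,50,1e-9)).reshape(384,512,2)
    P=np.concatenate([n*Z[...,None],Z[...,None]],-1)
    W=(P-c["t"])@c["R"]
    W[Z<=0]=np.nan
    return W
def proj(c,X):
    X=np.atleast_2d(X).astype(float)
    return cv2.projectPoints(X,cv2.Rodrigues(c["R"])[0],c["t"],c["intrinsics"],np.array([float(c["k1"]),0,0,0]))[0].reshape(-1,2)
E
python3 - <<'E'
from bench import *
from h import *
for n in ["scene","side"]:
    c=capture(n); W=cloud(c); np.save(f"pics/{n}W.npy",W)
    out={}
    for q in ["board_orange","board_plywood","board_grey","board_brown","wall_box","easel","easel_rest","spray_can","wash_bottle","screwdriver","socket_tray"]:
        s=silhouettes(n,q)
        for d in s[:2]:
            m=d["region"]; p=W[m]; p=p[~np.isnan(p[:,0])]
            if len(p)==0: print(n,q,d["conf"],'none');continue
            print(n,q,round(d["conf"],2),np.round(d["xy"]),m.sum(),"med",np.median(p,0).round(3),"lo",np.percentile(p,3,0).round(3),"hi",np.percentile(p,97,0).round(3))
        if s: out[q]=s[0]["region"]
    np.savez(f"pics/{n}masks.npz",**out)
    im=cv2.resize(c["image"],None,fx=3,fy=3,interpolation=cv2.INTER_CUBIC)
    if n=="scene":
        cv2.imwrite("pics/s_stack.png",im[480:840,280:800]); cv2.imwrite("pics/s_easel.png",im[420:660,660:930])
    else: cv2.imwrite("pics/d_stack.png",im[580:1060,930:1400])
E
```

```text
scene board_orange 0.83 [156. 219.] 974 med [ 0.591 -0.175  0.158] lo [ 0.573 -0.247  0.102] hi [ 0.613 -0.105  0.185]
scene board_plywood 0.88 [159. 247.] 1884 med [ 0.643 -0.191  0.074] lo [ 0.612 -0.261  0.009] hi [ 0.674 -0.117  0.131]
scene wall_box 0.75 [136. 194.] 2629 med [ 0.469 -0.2    0.119] lo [ 0.385 -0.286  0.024] hi [ 0.581 -0.089  0.126]
scene easel 0.96 [262. 184.] 2025 med [0.58  0.216 0.063] lo [ 0.472  0.136 -0.002] hi [0.654 0.312 0.158]
scene easel_rest 0.91 [269. 181.] 1310 med [0.592 0.223 0.078] lo [0.533 0.146 0.001] hi [0.653 0.308 0.16 ]
scene spray_can 0.96 [254. 249.] 575 med [0.81  0.05  0.105] lo [ 0.721  0.03  -0.001] hi [0.822 0.08  0.167]
scene wash_bottle 0.57 [214. 268.] 527 med [ 0.806 -0.078  0.088] lo [ 0.772 -0.103  0.002] hi [ 0.82  -0.05   0.145]
scene screwdriver 0.62 [208. 221.] 151 med [ 0.615 -0.012  0.022] lo [ 0.576 -0.024  0.013] hi [ 0.655 -0.002  0.029]
scene socket_tray 0.91 [331. 146.] 1365 med [0.516 0.538 0.02 ] lo [0.454 0.447 0.   ] hi [0.564 0.64  0.053]
side board_orange 0.8 [402. 224.] 837 med [ 0.577 -0.177  0.169] lo [ 0.
[... 584 characters left out ...]
7] hi [0.648 0.313 0.159]
side spray_can 0.73 [336. 163.] 858 med [0.776 0.053 0.092] lo [0.766 0.034 0.001] hi [0.806 0.081 0.164]
side spray_can 0.3 [403. 225.] 886 med [ 0.577 -0.179  0.168] lo [ 0.567 -0.247  0.131] hi [ 0.593 -0.107  0.184]
side wash_bottle 0.7 [381. 187.] 822 med [ 0.769 -0.077  0.072] lo [ 0.757 -0.102  0.   ] hi [ 0.797 -0.047  0.154]
side wash_bottle 0.37 [432. 239.] 41 med [ 0.617 -0.259  0.111] lo [ 0.609 -0.263  0.081] hi [ 0.632 -0.254  0.131]
side screwdriver 0.85 [330. 226.] 296 med [ 0.606 -0.008  0.02 ] lo [ 0.566 -0.022  0.005] hi [0.72  0.006 0.026]
side socket_tray 0.71 [145. 176.] 2017 med [0.483 0.536 0.018] lo [0.432 0.449 0.   ] hi [0.552 0.633 0.05 ]
```

```bash
ls pics
```

```text
d_stack.png
s_easel.png
s_stack.png
scene0.npz
scene0.png
sceneW.npy
scenemasks.npz
side0.npz
side0.png
sideW.npy
sidemasks.npz
wrist0.npz
wrist0.png
```

View pics/s_stack.png

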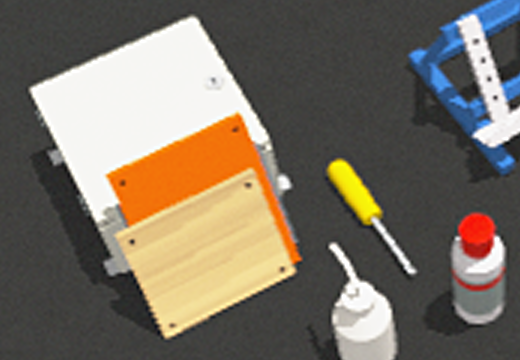

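View pics/d_stack.png

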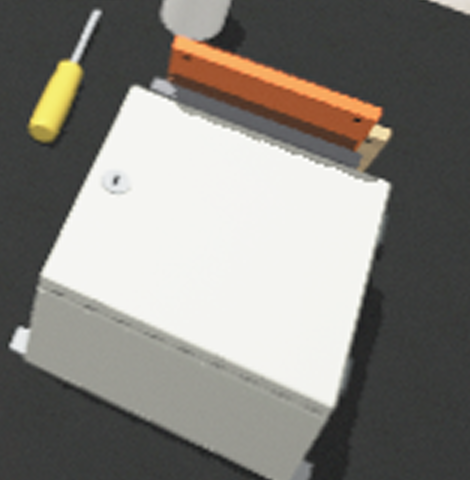

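View pics/s_easel.png

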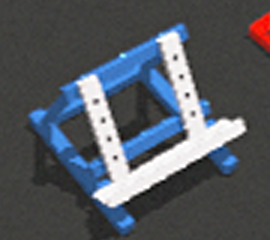

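The stack order out from the box is two dark boards, then orange, with plywood in front. The easel front faces roughly +x. Next I'll fit the planes and axes.

```bash
python3 - <<'E'
from h import *
def load(n):
    c=dict(np.load(f"pics/{n}0.npz")); return c,np.load(f"pics/{n}W.npy"),np.load(f"pics/{n}masks.npz")
def ransac(p,th=0.003,it=500,rng=np.random.default_rng(0),filt=None):
    best=None
    for _ in range(it):
        a=p[rng.choice(len(p),3,False)]; n=np.cross(a[1]-a[0],a[2]-a[0]); l=np.linalg.norm(n)
        if l<1e-7: continue
        n/=l
        if filt and not filt(n): continue
        i=abs((p-a[0])@n)<th
        if best is None or i.sum()>best.sum(): best=i
    q=p[best]; m=q.mean(0); n=np.linalg.svd(q-m)[2][2]; i=abs((p-m)@n)<th
    q=p[i]; m=q.mean(0); n=np.linalg.svd(q-m)[2][2]
    return m,n*np.sign(n[0] if abs(n[0])>.3 else n[2]),i
S,SW,SM=load("scene"); D,DW,DM=load("side")
def pts(W,m): p=W[m]; return p[~np.isnan(p[:,0])]
er=lambda m:cv2.erode(m.astype(np.uint8),np.ones((3,3)))>0
for nm,W,M,q in [("scene orange front",SW,SM,"board_orange"),("side orange back",DW,DM,"board_orange"),("scene ply",SW,SM,"board_plywood")]:
    p=pts(W,er(M[q])); m,n,i=ransac(p,filt=lambda n:abs(n[0])>.7); e=p[i]
    print(nm,len(p),i.sum(),"m",m.round(4),"n",n.round(3),"tilt",np.degrees(np.arctan2(n[2],n[0])).round(2),"yaw",np.degrees(np.arctan2(n[1],n[0])).round(2),"res",((e-m)@n).std().round(4))
    full=pts(W,M[q]); yv=np.cross([0,0,1],n);yv/=np.linalg.norm(yv); zv=np.cross(n,yv)
    s=(full-m)@yv; t=(full-m)@zv; print("   y ext",np.percentile(s,[.5,2,98,99.5]).round(4),"z ext",np.percentile(t,[.5,2,98,99.5]).round(4), "top z",(m+zv*np.percentile(t,99)).round(4))
# box
p=pts(DW,er(DM["wall_box"]));p=p[p[:,2]>.1]; m,n,i=ransac(p); print("box top",m.round(4),n.round(3)); 
r=cv2.minAreaRect(p[i][:,:2].astype(np.float32)); print(r)
# easel white
for nm,c,W,M in [("scene",S,SW,SM),("side",D,DW,DM)]:
    im=c["image"]; hsv=cv2.cvtColor(im,cv2.COLOR_BGR2HSV)
    reg=cv2.dilate((M["easel"]|M["easel_rest"]).astype(np.uint8),np.ones((5,5)))>0
    wh=(hsv[...,1]<70)&(hsv[...,2]>120)&reg
    p=pts(W,wh); print(nm,"white",len(p),p.min(0).round(3),p.max(0).round(3))
    np.save(f"pics/{nm}_white.npy",p)
    if nm=="scene":
        m,n,i=ransac(p,filt=lambda n:abs(n[2])<.75 and abs(n[2])>.25 and abs(n[0])>.5)
        print("rest",i.sum(),m.round(4),n.round(3),"tilt",np.degrees(np.arcsin(n[2])),"yaw",np.degrees(np.arctan2(n[1],n[0])))
        yv=np.cross([0,0,1],n);yv/=np.linalg.norm(yv);zv=np.cross(n,yv)
        d=(p-m); o=np.stack([d@n,d@yv,d@zv],1)
        u=o[abs(o[:,0])<.003]; up=u[u[:,2]>-.03]
        print("uprights y hist",np.histogram(up[:,1],20)); print("z",np.percentile(u[:,2],[0,1,50,99,100]))
        l=o[(o[:,0]>.006)]; print("ledge pts",len(l),np.percentile(l,[1,5,25,50,75,95,99],0).round(4))
        # line in xy: fit
        e=p[(o[:,0]>.006)]; a=np.polyfit(e[:,1],e[:,0],1); print("ledge yaw deg",np.degrees(np.arctan(-a[0])), "ypct",np.percentile(l[:,1],[.5,2,98,99.5]))
E
```

```text
scene orange front 755 538 m [ 0.5908 -0.1789  0.1584] n [0.901 0.057 0.429] tilt 25.45 yaw 3.64 res 0.0016
   y ext [-0.0722 -0.0696  0.0737  0.0756] z ext [-0.1546 -0.08    0.0308  0.0315] top z [ 0.5774 -0.1797  0.1866]
side orange back 633 570 m [ 0.5766 -0.177   0.165 ] n [0.918 0.059 0.392] tilt 23.15 yaw 3.71 res 0.0011
   y ext [-0.0712 -0.0692  0.0713  0.074 ] z ext [-0.225  -0.0363  0.0188  0.0194] top z [ 0.5691 -0.1775  0.1826]
scene ply 1656 1181 m [ 0.6428 -0.19    0.0736] n [0.904 0.065 0.423] tilt 25.09 yaw 4.14 res 0.0016
   y ext [-0.0754 -0.0729  0.0749  0.0778] z ext [-0.0761 -0.0728  0.0656  0.0674] top z [ 0.6147 -0.192   0.1339]
box top [ 0.4648 -0.1919  0.1192] [0.001 0.002 1.   ]
((0.47278305888175964, -0.18766659498214722), (0.1977260857820511, 0.19581353664398193), 3.7200121879577637)
scene white 908 [ 0.434  0.137 -0.01 ] [0.662 0.367 0.166]
rest 337 [0.5852 0.2231 0.102 ] [0.857 0.106 0.504] tilt 30.295680999214632 yaw 7.079663787798992
uprights y hist (array([37, 39, 29, 20,  0,  0,  0,  0,  0,  0,  0,  0,  0,  0,  0,  0, 14,
       32, 34, 32]), array([-0.065116  , -0.05842728, -0.05173857, -0.04504985, -0.03836113,
       -0.03167241, -0.02498369, -0.01829498, -0.01160626, -0.00491754,
        0.00177118,  0.0084599 ,  0.01514862,  0.02183733,  0.02852605,
        0.03521477,  0.04190349,  0.04859221,  0.05528092,  0.06196964,
        0.06865836]))
z [-0.06554202 -0.06288674  0.00043502  0.07128922  0.07364367]
ledge pts 301 [[ 0.0062 -0.0915 -0.0659]
 [ 0.0072 -0.0853 -0.0638]
 [ 0.0335 -0.0484 -0.0601]
 [ 0.0364 -0.002  -0.0557]
 [ 0.0384  0.0487 -0.0499]
 [ 0.0415  0.0882 -0.0455]
 [ 0.0433  0.0962  0.0067]]
ledge yaw deg 6.339631476982758 ypct [-0.09190006 -0.08918763  0.09384285  0.09796277]
side white 774 [ 0.53   0.14  -0.006] [0.736 0.416 0.163]
```

```bash
cat >> h.py <<'E'
from scipy.spatial.transform import Rotation as Rot
def frame(tilt,yaw):
    t,y=np.radians([tilt,yaw]); c,s=np.cos(y),np.sin(y)
    n=np.array([np.cos(t)*c,np.cos(t)*s,np.sin(t)]); yv=np.array([-s,c,0]); zv=np.cross(n,yv)
    return np.stack([n,yv,zv],1)
def quat(B,sg=1):  # tool z=-board z, tool x = sg*board x
    x=sg*B[:,0]; z=-B[:,2]; return Rot.from_matrix(np.stack([x,np.cross(z,x),z],1)).as_quat()
B0=frame(25.0,3.8); T0=np.array([.5733,-.1775,.1846])
B1=frame(30.0,6.9); O1=np.array([.615,.2288,.0502])
E
python3 - <<'E'
from bench import *
from h import *
print(current_force())
for sg in (1,-1):
    for P,B in [(T0-.045*B0[:,2],B0),(T0+.03*B0[:,2],B0),(T0+.125*B0[:,2],B0),(O1+.155*B1[:,2],B1),(O1+.28*B1[:,2],B1)]:
        print(sg,P.round(3),(lambda q:None if q is None else np.round(q,2))(inverse_kinematics(P,quat(B,sg))))
E
```

```text
[ 0.02439535 -0.23445553  0.30481162]
1 [ 0.592 -0.176  0.144] [-0.56  0.32  1.92  0.46  0.59 -0.97]
1 [ 0.561 -0.178  0.212] [-0.6   0.19  1.89  0.39  0.75 -0.91]
1 [ 0.521 -0.181  0.298] [-0.66  0.03  1.83  0.35  0.97 -0.88]
1 [0.538 0.219 0.184] [ 0.34  0.19  2.03 -0.27  0.42  0.44]
1 [0.476 0.212 0.293] [ 0.38 -0.05  1.97 -0.2   0.72  0.37]
-1 [ 0.592 -0.176  0.144] [-0.56  0.32  1.92  0.46  0.59  2.18]
-1 [ 0.561 -0.178  0.212] [-0.6   0.19  1.89  0.39  0.75  2.23]
-1 [ 0.521 -0.181  0.298] [-0.66  0.03  1.83  0.35  0.97  2.26]
-1 [0.538 0.219 0.184] [ 0.34  0.19  2.03 -0.27  0.42 -2.7 ]
-1 [0.476 0.212 0.293] [ 0.38 -0.05  1.97 -0.2   0.72 -2.77]
```

```bash
python3 - <<'E'
from bench import *
from h import *
move_gripper(0.036)
q=quat(B0)
p=np.array(current_position()); servo_line(p+[0,0,.12],rate=.2)
move_ptp(T0+.10*B0[:,2],q)
move_ptp(T0+.03*B0[:,2],q)
c=capture("wrist"); cv2.imwrite("pics/w1.png",c["image"])
c=capture("side"); cv2.imwrite("pics/d1.png",c["image"])
print(current_clock(),current_force(),current_finger_gap(),current_position(),T0+.03*B0[:,2])
E
```

```text
6.4333 [-0.25938612  0.16256358  0.88688728] 0.03624813938068412 [ 0.56106678 -0.17842465  0.21317794] [ 0.56064933 -0.17834026  0.21178923]
```

View pics/w1.png

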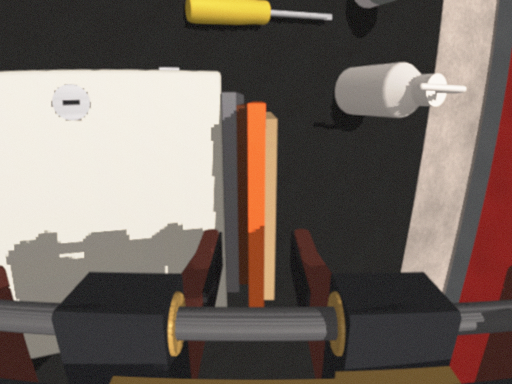

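View pics/d1.png

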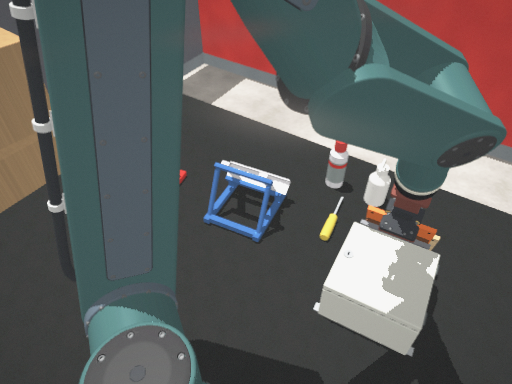

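The wrist view shows the order grey, brown, orange, plywood at columns 232, 243, 257 and 270. The orange board is midway between the fingers, which are at about 205 and 310, so I'll descend and grip.

```bash
python3 - <<'E'
from bench import *
from h import *
q=quat(B0)
hit=servo_line(T0-.044*B0[:,2],q,rate=.06,contact_N=5)
print("hit",hit,current_position(),T0-.044*B0[:,2],current_force())
if not hit:
    move_gripper(0.0); sleep(.1)
    print("gap",current_finger_gap(),current_force(),current_position())
    c=capture("wrist"); cv2.imwrite("pics/w2.png",c["image"])
    c=capture("scene"); cv2.imwrite("pics/s2.png",c["image"][130:330,60:320])
print(current_clock())
E
```

```text
hit False [ 0.59197926 -0.17639963  0.14513308] [ 0.59185432 -0.17626762  0.14472246] [-0.39578905  0.03730544 -0.10549421]
gap 0.009990745828336757 [-1.03465074 -0.65382453  0.95297932] [ 0.5918273  -0.17629917  0.14475567]
8.5417
```

View pics/w2.png

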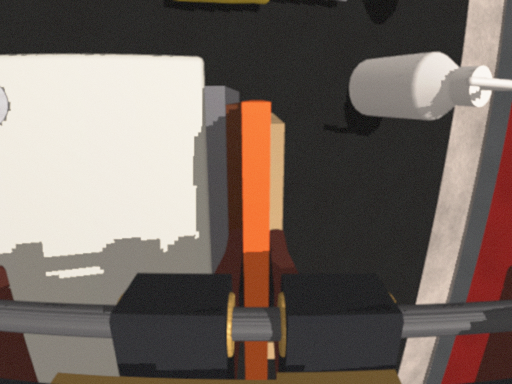

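View pics/s2.png

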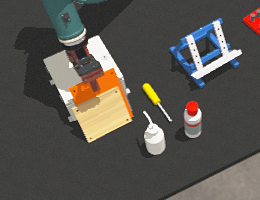

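The board is gripped, with a 10 mm gap and only small force on the wrist. I'll draw it out slowly along its own plane while watching the force.

```bash
python3 - <<'E'
from bench import *
from h import *
q=quat(B0); p=np.array(current_position())
for s in (.02,.05,.08,.11,.135,.165):
    tgt=p+s*B0[:,2]+ .015*s*B0[:,0]
    hit=servo_line(tgt,q,rate=.045,contact_N=20)
    f=np.array(current_force()); print(s,hit,"f board",(B0.T@f).round(2),current_finger_gap(),current_clock())
    if hit: break
for n in("scene","side","wrist"):
    c=capture(n); cv2.imwrite(f"pics/{n}3.png",c["image"]); np.savez(f"pics/{n}3.npz",**c)
E
```

```text
0.02 False f board [-2.35  0.6  -4.18] 0.010170353352127858 9.1333
0.05 False f board [-1.7   0.16 -3.8 ] 0.00987334955958123 9.95
0.08 False f board [-2.15 -0.64 -3.85] 0.00980197887632123 10.7667
0.11 False f board [-2.2   0.63 -3.97] 0.00991770980053619 11.5833
0.135 False f board [-2.44 -0.35 -4.21] 0.009804385032924409 12.2917
0.165 False f board [-2.81  0.89 -4.18] 0.009757493251015138 13.1083
```

View pics/scene3.png

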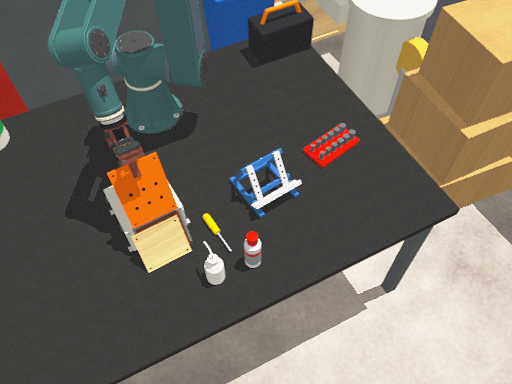

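View pics/wrist3.png

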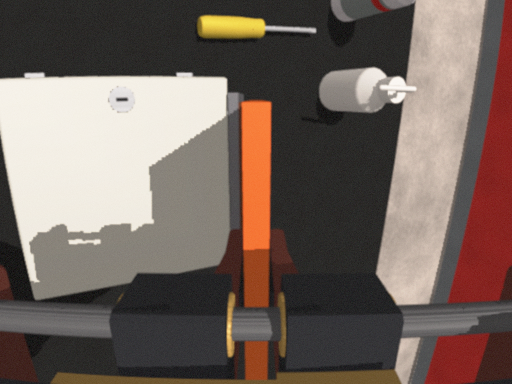

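The board is out with its lower edge above the stack, and the plywood still leans at (162,245). I'll carry it to a pre-place pose in front of the easel and check how it sits in the hand.

```bash
python3 - <<'E'
from bench import *
from h import *
p=np.array(current_position())
servo_line(p+[0.0,0,.04],quat(B0),rate=.12)
tgt=O1+.045*B1[:,0]+(.156+.10)*B1[:,2]
servo_line(tgt,quat(B1),rate=.13)
print(current_clock(),current_position(),tgt,current_finger_gap())
sleep(.3)
for n in("scene","side"):
    c=capture(n); cv2.imwrite(f"pics/{n}4.png",c["image"]); np.savez(f"pics/{n}4.npz",**c)
    s=silhouettes(n,"board_orange")
    if s: np.save(f"pics/{n}4m.npy",s[0]["region"]); print(n,s[0]["conf"],s[0]["xy"])
E
```

```text
16.975 [0.52668333 0.21777789 0.29442695] [0.52661595 0.21810435 0.2944025 ] 0.009915754221346057
scene 0.86 [262.7, 145.7]
side 0.85 [256.0, 145.6]
```

View pics/scene4.png

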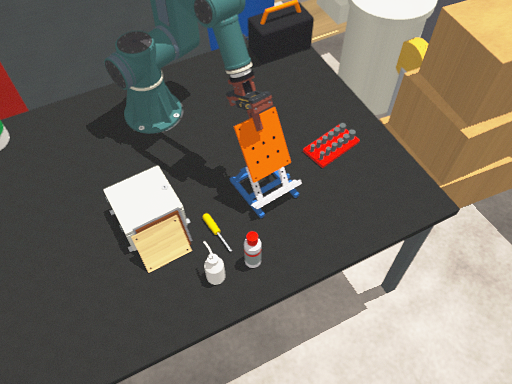

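```bash
python3 - <<'E'
from h import *
for n in("scene","side"):
    c=dict(np.load(f"pics/{n}4.npz")); W=cloud(c); hsv=cv2.cvtColor(c["image"],cv2.COLOR_BGR2HSV)
    m=(hsv[...,0]>3)&(hsv[...,0]<18)&(hsv[...,1]>170)&(hsv[...,2]>80)
    M=np.load(f"pics/{n}4m.npy"); m&=cv2.dilate(M.astype(np.uint8),np.ones((5,5)))>0
    p=W[m]; p=p[~np.isnan(p[:,0])]
    o=(p-O1)@B1
    med=np.median(o[:,0]); k=abs(o[:,0]-med)<.01; o=o[k]
    A=np.c_[np.ones(len(o)),o[:,1:]]; co=np.linalg.lstsq(A,o[:,0],rcond=None)[0]
    print(n,len(o),"x0",co.round(4),"y",np.percentile(o[:,1],[.5,2,98,99.5]).round(4),"z",np.percentile(o[:,2],[.5,2,98,99.5]).round(4))
    # bottom edge slope
    ys=np.linspace(-.065,.065,14); b=[[y,np.percentile(o[abs(o[:,1]-y)<.006][:,2],2)] for y in ys if (abs(o[:,1]-y)<.006).sum()>8]
    b=np.array(b); print("bottom",b[:,1].round(3),np.polyfit(b[:,0],b[:,1],1).round(4))
    t=np.array([[y,np.percentile(o[abs(o[:,1]-y)<.006][:,2],98)] for y in ys if (abs(o[:,1]-y)<.006).sum()>8]); print("top",t[:,1].round(3))
E
```

```text
scene 2431 x0 [ 0.0498 -0.0014  0.0003] y [-0.0771 -0.0752  0.0708  0.073 ] z [0.0986 0.1027 0.297  0.2987]
bottom [0.104 0.103 0.104 0.103 0.104 0.103 0.101 0.102 0.103 0.103 0.104 0.101
 0.105 0.103] [-1.000e-04  1.031e-01]
top [0.296 0.297 0.297 0.297 0.297 0.298 0.25  0.251 0.294 0.294 0.296 0.297
 0.295 0.298]
side 722 x0 [ 0.0386 -0.011   0.0013] y [-0.0743 -0.0739  0.0591  0.0643] z [0.1046 0.1066 0.2332 0.2484]
bottom [0.111 0.108 0.109 0.111 0.108 0.108 0.107 0.11  0.108 0.107 0.108 0.106
 0.106 0.107] [-0.0276  0.1081]
top [0.233 0.228 0.227 0.234 0.226 0.234 0.231 0.223 0.226 0.22  0.216 0.189
 0.255 0.253]
```

The held board is square to the rest: parallel within 0.1°, bottom at z≈100 mm, y off by −2 mm. Next I'll lower it in front of the uprights until the ledge is felt, then push its foot back.

```bash
python3 - <<'E'
from bench import *
from h import *
q=quat(B1)
P=lambda x,z:O1+x*B1[:,0]+.0015*B1[:,1]+(.156+z)*B1[:,2]
loc=lambda: (B1.T@(np.array(current_position())-O1)-[0,0,.156]).round(4)
hit=servo_line(P(.014,.03),q,rate=.09,contact_N=8)
print(hit,loc(),current_clock())
if not hit:
    hit=servo_line(P(.014,-.012),q,rate=.02,contact_N=4)
    print("down",hit,loc(),(B1.T@np.array(current_force())).round(2),current_clock())
for n in("scene","side"):
    c=capture(n); cv2.imwrite(f"pics/{n}5.png",cv2.resize(c["image"][90:240,180:330],None,fx=3.5,fy=3.5)); np.savez(f"pics/{n}5.npz",**c)
E
```

```text
False [0.0147 0.0016 0.0303] 18.475
down True [0.0136 0.0012 0.0016] [-0.01 -0.69  1.52] 19.8167
```

View pics/scene5.png

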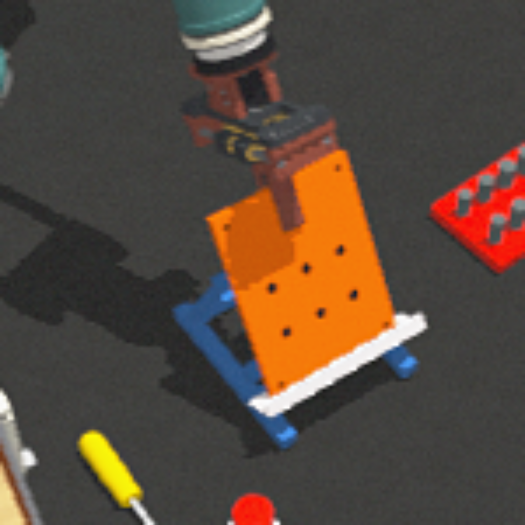

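View pics/side5.png

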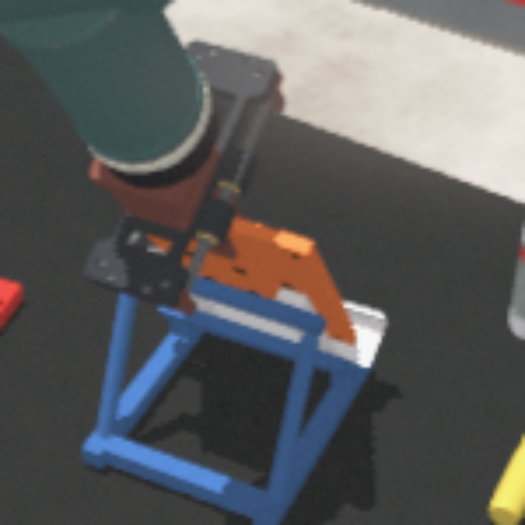

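The ledge was felt at the expected height, z = 1.6 mm. Now I'll push back onto the uprights.

```bash
python3 - <<'E'
from bench import *
from h import *
q=quat(B1)
loc=lambda: (B1.T@(np.array(current_position())-O1)-[0,0,.156]).round(4)
p=np.array(current_position())
hit=servo_line(p-.016*B1[:,0]-.0005*B1[:,2],q,rate=.012,contact_N=6)
sleep(.2)
print("back",hit,loc(),(B1.T@np.array(current_force())).round(2),np.round(current_torque(),2),current_clock())
c=capture("scene"); W=cloud(c); hsv=cv2.cvtColor(c["image"],cv2.COLOR_BGR2HSV)
m=(hsv[...,0]>3)&(hsv[...,0]<18)&(hsv[...,1]>170)&(hsv[...,2]>80)
M=np.zeros_like(m);M[100:215,225:310]=1; p=W[m&M]; p=p[~np.isnan(p[:,0])]; o=(p-O1)@B1; o=o[abs(o[:,0]-np.median(o[:,0]))<.01]
A=np.c_[np.ones(len(o)),o[:,1:]]; print("x0,dy,dz",np.linalg.lstsq(A,o[:,0],rcond=None)[0].round(4),np.percentile(o,[1,50,99],0).round(4).tolist())
E
```

```text
back True [0.0042 0.0016 0.0015] [ 1.69 -0.68  2.22] [-0.25  0.02  0.3 ] 20.925
x0,dy,dz [ 0.0103 -0.0055 -0.0058] [[0.0023, -0.0748, 0.0036], [0.0097, -0.0054, 0.1035], [0.0167, 0.0737, 0.1998]]
```

The board front is at x≈10 mm and parallel within 0.3°, so it lies flat with its origin at about 5 mm. I'll release and retract along the board.

```bash
python3 - <<'E'
from bench import *
from h import *
q=quat(B1)
move_gripper(0.036); sleep(.2)
print(current_finger_gap(),current_force())
p=np.array(current_position())
servo_line(p+.06*B1[:,2],q,rate=.06)
servo_line(p+.13*B1[:,2]+[-.0,0,.0],q,rate=.15)
sleep(.3)
print(current_clock(),current_force())
for n in ("scene","side"):
    c=capture(n); cv2.imwrite(f"pics/{n}6.png",cv2.resize(c["image"][90:300,90:400],None,fx=2.5,fy=2.5) if n=="scene" else c["image"]); W=cloud(c)
    if n=="scene":
        hsv=cv2.cvtColor(c["image"],cv2.COLOR_BGR2HSV)
        m=(hsv[...,0]>3)&(hsv[...,0]<18)&(hsv[...,1]>170)&(hsv[...,2]>80)
        M=np.zeros_like(m);M[100:215,225:310]=1; P=W[m&M]; P=P[~np.isnan(P[:,0])]; o=(P-O1)@B1; o=o[abs(o[:,0]-np.median(o[:,0]))<.01]
        A=np.c_[np.ones(len(o)),o[:,1:]]; print("x0,dy,dz",np.linalg.lstsq(A,o[:,0],rcond=None)[0].round(4),np.percentile(o,[1,50,99],0).round(4).tolist())
        ys=np.linspace(-.06,.06,9); t=[np.percentile(o[abs(o[:,1]-y)<.007][:,2],98) for y in ys]; print("top slope",np.polyfit(ys,t,1).round(4))
    for b in ["board_plywood","board_grey","board_brown","spray_can","wash_bottle","screwdriver","socket_tray"]:
        s=silhouettes(n,b)
        for d in s[:1]:
            pp=W[d["region"]]; pp=pp[~np.isnan(pp[:,0])]
            if len(pp)>20: print(n,b,round(d["conf"],2),len(pp),np.median(pp,0).round(3),np.percentile(pp,3,0).round(3),np.percentile(pp,97,0).round(3))
E
```

```text
0.03571145921281635 [ 0.36376001  0.16652152 -0.55966126]
23.85 [-0.15641515  0.36460573 -0.66752096]
x0,dy,dz [ 0.0102 -0.0052 -0.0069] [[0.0017, -0.0746, 0.0034], [0.0096, -0.0029, 0.1075], [0.0163, 0.073, 0.1997]]
top slope [-0.0026  0.1987]
scene board_plywood 0.83 1931 [ 0.638 -0.19   0.072] [ 0.603 -0.26   0.01 ] [ 0.674 -0.117  0.126]
scene board_grey 0.52 136 [ 0.582 -0.14   0.126] [ 0.573 -0.251  0.021] [ 0.629 -0.096  0.132]
scene board_brown 0.69 235 [ 0.594 -0.148  0.126] [ 0.582 -0.242  0.036] [ 0.63  -0.104  0.134]
scene spray_can 0.89 472 [0.812 0.05  0.116] [0.785 0.031 0.012] [0.823 0.072 0.167]
scene wash_bottle 0.8 518 [ 0.806 -0.078  0.089] [ 0.77  -0.103  0.01 ] [ 0.821 -0.05   0.16 ]
scene screwdriver 0.46 165 [ 0.631 -0.01   0.021] [ 0.585 -0.022 -0.003] [0.671 0.006 0.028]
scene socket_tray 0.82 1281 [0.515 0.537 0.02 ] [0.454 0.448 0.006] [0.564 0.635 0.053]
side board_plywood 0.62 125 [ 0.605 -0.245  0.125] [ 0.598 -0.262  0.085] [ 0.623 -0.184  0.128]
side board_grey 0.72 342 [ 0.577 -0.178  0.125] [ 0.57  -0.249  0.118] [ 0.584 -0.103  0.129]
side board_brown 0.68 269 [ 0.589 -0.176  0.128] [ 0.581 -0.242  0.123] [ 0.6   -0.109  0.131]
side spray_can 0.63 828 [0.776 0.054 0.093] [0.766 0.034 0.005] [0.801 0.08  0.164]
side wash_bottle 0.83 814 [ 0.769 -0.077  0.073] [ 0.758 -0.102  0.003] [ 0.798 -0.048  0.154]
side screwdriver 0.51 304 [ 0.611 -0.007  0.02 ] [ 0.567 -0.021 -0.002] [0.721 0.011 0.026]
side socket_tray 0.96 2010 [0.483 0.537 0.018] [0.432 0.449 0.001] [0.552 0.631 0.05 ]
```

View pics/scene6.png

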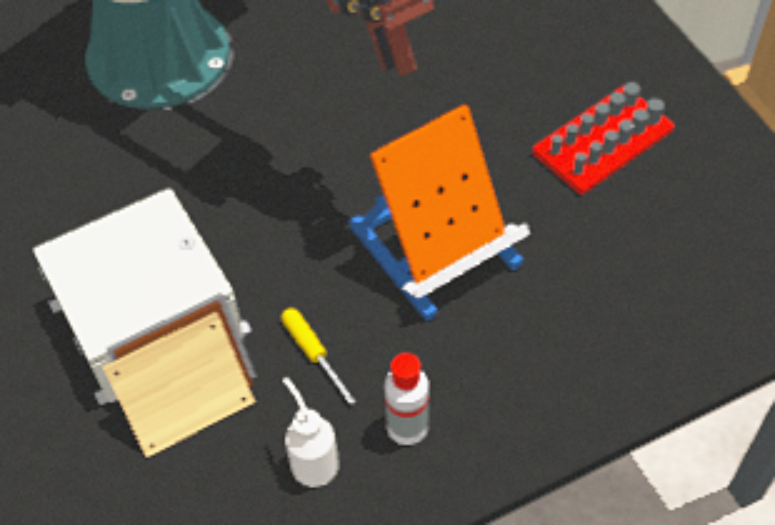

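View pics/side6.png

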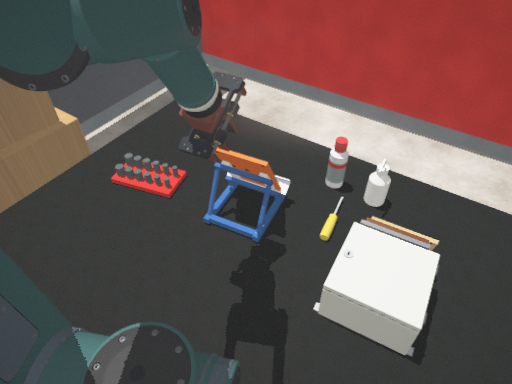

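The orange board sits flat on the rest, with its top edge at z≈199 mm, which puts its foot on the ledge, and y within 1 mm. The other three boards still lean, the bystanders haven't moved, and the gripper is clear.

```bash
python3 -c "
from bench import *
close_job(); print(current_clock())"
```

```text
the job is handed in; nothing more can be done
the job is handed in; nothing more can be done
```

The orange board is on the easel ledge and released. I handed the job in at about 25 s of the 51 s allowed, and the hand-in gave no verdict.

I gripped the orange board by its free top and drew it out along its own plane; it was third out from the box, behind the plywood. I then lowered it until I felt the ledge, pushed its foot back to the uprights, opened the gripper and backed away.

**Last checks, from the pictures after release:**
- **Orange board:** its front face is about 10 mm before the uprights, so its origin is at about 5 mm. It is centred within about 1 mm and flush and square within about 0.5°. Its top edge is at about 199 mm, so the foot is on the ledge; the lip hides the foot itself.
- **Other boards:** plywood, brown and grey all still lean on the box. The plywood only settled back about 10 mm into the gap left by the orange board.
- **Bystanders:** the can, bottle and tray read within a few millimetres of where they started.
- **Screwdriver:** its position from the scene camera differed by about 16 mm, but the silhouette was weak and partial. The side camera showed only about 5 mm, which I put down to the outline rather than movement.

No checks failed.

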